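Clamp up the split serving board

TASK

The corn seller's wooden serving board has split, and its two freshly glued halves lie between the jaws of the one-hand bar clamp. Pump the clamp's trigger until the far jaw has drawn the halves tight together and its soft rubber pad is squashed about half-way, never flat, and finish still holding the trigger squeezed: do not let go of it. Work the clamp by its trigger alone, do not push the bar, the jaw or the wood by hand, and leave everything else where it is.

Things in the scene. Friction and masses are not known exactly. Their poses are not given: they have to be found in the camera images.
- rig: Plywood gluing board 420 x 210 x 18 with a black one-hand bar clamp fastened upright on it; it cannot move. Origin on the table; x runs along the clamp's bar from the pistol grip to the far jaw, z up. In this frame (mm): board x -105 to 315, |y| to 105; two wooden cleats x -43 to 43, |y| 20 to 42, z to 48; clamp body |x| to 42, |y| to 20, z to 92.
- grip (a point): Middle of the pistol grip (fixed), which stands up behind the trigger: 26 thick along the rig's x, 18 wide along its y, leaning back; its top is 24 above this point. Level with trigger_grip, 50 mm behind it (to the rig's -x) when the trigger is out.
- trigger_pin (a point): Pin on which the trigger turns, at x 12, y 0, z 34 mm in the rig's frame; its axis is the rig's y.
- trigger_grip (a point): Middle of the trigger's upper part, 114 mm from the pin: at x 27, z 147 mm in the rig's frame when out, x -3, z 147 when fully squeezed. Here the trigger is an upright bar 12 thick (rig's x) and 26 wide (rig's y), wider than the grip behind it; its top is 23 above this point. Out, it leaves 31 mm to the grip. It can be pinched across its width or pulled from its front.
- trigger (a joint): Angle of the trigger, rad: 0 out (a spring pushes it back there), 0.26 fully squeezed. Squeezing moves its upper end towards the grip (rig's -x), 114 mm per rad at trigger_grip. It takes about 15 N there to move the free bar, up to 20 N when the jaw presses.
- bar (a joint): Travel of bar and far jaw, m: 0 wide open, up to 0.052, growing as the jaw is drawn towards the grip (rig's -x). A ratchet (3.5 mm teeth) moves it: after 0 to 4 mm of play a squeeze draws it 42 mm per rad, 7 to 10 mm a full stroke; when the trigger is let out the bar stays (the brake holds 20 N). With the halves tight together the pad meets the wood at about 0.034, in all starts.
- pad (a joint): Squash of the far jaw's soft rubber pad, m: 0 free, 0.008 squashed flat. 2.5 N per mm: half-way (0.004) is 10 N of clamping force.
- far_jaw (a point): Middle of the far jaw, the black block on the bar's far end, 30 wide, 28 thick, 19 to 85 mm above the table. The bar (7 x 20) runs above the wood, 50 to 70 mm above the table.
- pad_face (a point): Middle of the free face of the far jaw's grey rubber pad (28 wide, 24 tall, 16 thick, 32 mm above the table); it looks towards the grip.
- near_pad: Thin fixed grey rubber pad, 4 x 30 x 22, on the near jaw (the black block at the clamp body, 30 wide, 93 mm tall): the near half comes to bear on its face, at x 60 mm in the rig's frame. Origin at its middle.
- half_near: Near half of the light wooden serving board, loose: 52 (its x, along the bar) x 200 (its y) x 18 thick, lying flat on the gluing board under the bar. Origin under its middle.
- half_far: Far half of the serving board, loose: 78 (its x) x 200 (its y) x 18 thick, with a handle stub 34 x 79 on its -y end. Origin under the middle of the part without the handle. At the start there are gaps between the halves and between wood and jaws.
- offcut: small wooden offcut, 55 x 28 x 18, lying on the gluing board beside the grip; to be left alone.
- glue: white plastic glue bottle, 115 tall, standing on the gluing board beside the grip; to be left alone.
- cob1: grilled corn cob, 190 long; to be left alone.
- cob2: grilled corn cob, 190 long; to be left alone.
- pepper_tin: plain metal tin, 75 tall; to be left alone.
- salt_jar: glass jar with a metal cap, 85 tall; to be left alone.
Things that resemble listed ones, but are neither listed nor needed, are in the scene too. Leave any red look-alike of the half_near alone.

How it is judged (in metres and radians):
On the way, in this order (a step that is already met when the one before it is completed fails the run):
1. the far jaw has been pumped at least 10 mm closer (distance of far_jaw from where it was at the start of the episode above 0.01 m), for 0.1 s.
2. the far jaw presses on the wood and the halves touch (value of joint pad above 0.0012 m and contact force between half_near and half_far above 2 N), for 0.2 s.
At the end, for the whole second after the job is handed in: The two halves lie flat and press edge to edge (over 3 N) against the near jaw, the far jaw's rubber pad is squashed by 2 to 6 of its 8 mm (5 to 15 N), and the robot's fingers still hold the trigger (over 2 N), squeezed off its rest (over 0.015 rad) (value of joint pad between 0.002 and 0.006 m and contact force between half_near and half_far above 3 N and contact force between near_pad and half_near above 3 N and angle between the x axis of half_near and the x axis of half_far, either way round below 0.03 rad and angle between each of half_near, half_far's own z axis and vertical below 0.05 rad and value of joint trigger above 0.015 rad and contact force between the fingers and trigger above 2 N); the arm keeps its last pose, push and grip.
It fails at once if the rubber pad squashed flat (over 7 mm): the wood is crushed (value of joint pad above 0.007 m).
It fails at once if bar, jaw or wood pushed by the hand or arm (contact force between any of the fingers, the arm and bar above 3 N or contact force between any of the fingers, the arm and half_near above 3 N or contact force between any of the fingers, the arm and half_far above 3 N).
It fails at once if something else on the table disturbed (moved over 30 mm) (distance of any of offcut, glue, cob1, cob2, pepper_tin, salt_jar from where it was at the start of the episode above 0.03 m).
It also fails if it takes over 51 s, if anything falls off the work surface, if the arm or the gripper's body presses on something with over 40 N, if the wrist force passes 120 N, or if a joint passes its speed limit or range.

ROBOT

A 6-joint arm with a two-finger parallel gripper is mounted at the origin on the work surface. World frame = base frame: x ahead of the robot, y to its left, z up, the work surface at z = 0. Lengths are in m, angles in degrees, forces in N, time in s.
With the tool pointing down it reaches from about 0.325 to 0.9 m from the base axis. Payload 3.5 kg.
Tool frame: the origin (TCP) lies on the front face of the gripper's body, between the roots of the fingers; the fingertips stand env.nose_length ahead of it and the grasp point (between the pads) lies 54 mm ahead of it (env.nose_length is the distance from the TCP to the fingertips, in m); x points along the fingers, y is the direction in which the jaws open and shut, and the axes are right-handed (so a half turn about x gives the same grasp; the last joint's range is limited). The gripper opens to 85 mm and grips with 20 to 120 N. Pads are 22 mm wide; open, the fingers measure 114 mm over their backs; the gripper's body (76 mm by 85 mm) begins 54 mm behind the grasp point. The pads swing forward as they close: fully open they stand 13 mm farther back than shut.
Start: joints at [61.799, 15.837, -1.513, 72.651, 0, 84.076], TCP at [0.237, 0.578, 0.304] pointing down, gripper open.
Joint ranges: [-178.77, 178.77], [-48.84, 107.48], [-61.69, 71.31], [-111.58, 123.2], [-90, 87.43], [-180, 180]. Speed limits (degrees/s): [147.25, 147.25, 180, 180, 180, 180].

INTERFACE

Orientations are given as [roll, pitch, yaw] about the fixed x, y, z axes, in that order (R = Rz(yaw) Ry(pitch) Rx(roll)).
In Python, from station import env gives the robot as it stands. The module is installed in compiled form; this text tells all that it offers.
- The arm moves only by the tool step_arm, never from a script. Its argument "rows" is a list of rows, each a list of 6 numbers: the shift along the world's x, y, z in m, then the turn, a rotation vector about the world's x, y, z in rad. A call has 1 to 8 rows; each row is the pose to reach, as a shift and turn from the pose commanded when the call began; what a row does not reach only later rows make up. A row lasts 1/8 s, in which the tool goes at most 62.5 mm and 10.7 degrees, less where a joint would pass 70% of its speed; a pose out of reach is approached as far as the arm can. A call with a gripper value outside its range is refused whole. "grip" is the opening, from 0 (shut) to 1 (fully open), set as the call begins (left out, the last holds). The fingers move at their own pace and stop on an object; the grip force is fixed at half the most. Time passes only in rows, so rows that repeat a pose let the fingers close. It gives the time, the measured TCP pose, the force and the opening at its end, in the units of the state.
- env.get_state(): the state, without advancing time (a new reading comes with each control period).
- env.snapshot(name): name is "side" or "top" or "wrist"; returns (picture, depth): 384x512x3 uint8, red, green, blue; 384x512 float32, m along the optical axis (not along the pixel's ray), 0 where there is no reading.
- env.camera_params(name): a dict with "fx", "fy", "cx", "cy" (pixels), "view" (4x4, takes a point from world to camera coordinates); the wrist camera has in their place "mount" (4x4, takes a point from camera to tool coordinates, whose origin is the TCP and whose axes are the tool frame's). Camera axes: x right, y down, z forward; pixel columns grow to the right and rows downward; lengths in m; the calibration is good to about 2 mm. A picture is of the moment at which its call begins: read the wrist's pose just before it. camera_params takes no time and is no camera call.
- env.job_done(): hands the job in, once; it reports no verdict.
Trained networks look in the newest picture that a camera, given by its name, has taken for a name from the list of things; names that differ only in an ending like _2 or _b are one class to them, and where a whole thing is asked for, a point or a joint stands for the part that bears it (a point fixed in the world has none). Each returns a list of dicts, best first, with "conf" (0 to 1); they miss things now and then, are a little off and sometimes report something else, mostly with a low value. They report only what shows in the picture. A call takes as long as a camera call. They do not tell look-alikes from the thing itself.
- env.outline_of(name, camera): "mask" (384x512 bool, what is visible of it) and "xy" ([column, row] in pixels, amid what is visible of it).
- env.tip_of(name, camera): "xy" ([column, row] in pixels: a listed point, or the origin of a listed thing).
The state is a dict: "time": time; "q": joint angles; "qvel": joint speeds; "tau": joint torques, N m; "ee_pos": TCP position; "tool_rot": TCP orientation; "force": force on the tool from outside, world axes, zero at the start; "ft_torque": the same for the moment, N m; "opening": opening from 0.0 (shut) to 1.0 (fully open).
Only numpy, scipy, OpenCV 4.12 (cv2) and the standard library are available. Lean on these libraries where they do the work, as an engineer would, in place of code of your own. Each camera call takes 0.05 s, during which the arm holds its last target.

## Working session

There is one attempt and no reset: what is moved stays moved. The work goes in short steps, Python scripts to look and compute and a tool call to move; the robot and the scene stay as the last step left them, time stands still between calls to the robot, and variables do not carry over. Pictures are saved under pics/ and viewed, and the job is handed in when it is done.

Besides the shell and the picture viewer there is one more tool, called after "Call:" as name(argument=value, ...), one argument or row to a line, values as JSON. step_arm: Moves the arm, as the interface text tells. Its arguments: {"type":"object","properties":{"rows":{"type":"array","items":{"type":"array","items":{"type":"number"}}},"grip":{"type":"number"}},"required":["rows"]}

```bash
mkdir -p pics; cat > h.py <<'E'
import numpy as np, cv2
from station import env
def save(name,fn):
    im,d=env.snapshot(name); cv2.imwrite('pics/'+fn,cv2.cvtColor(im,cv2.COLOR_RGB2BGR)); return im,d
def world(cam,u,v,z):
    p=env.camera_params(cam)
    c=np.array([(u-p['cx'])/p['fx']*z,(v-p['cy'])/p['fy']*z,z,1])
    return (np.linalg.inv(p['view'])@c)[:3]
def ray_at_z(cam,u,v,zw):
    a=world(cam,u,v,0.2);b=world(cam,u,v,1.0)
    t=(zw-a[2])/(b[2]-a[2]); return a+t*(b-a)
E
python3 - <<'E'
from h import *
for c in ['top','side']:
    im,d=save(c,c+'0.png')
    for n in ['grip','trigger_pin','trigger_grip','far_jaw','pad_face','near_pad','half_near','half_far','glue','offcut']:
        for r in env.tip_of(n,c)[:2]:
            u,v=r['xy']; z=d[int(np.clip(v,0,383)),int(np.clip(u,0,511))]
            print(c,n,round(r['conf'],2),np.round([u,v],1),np.round(world(c,u,v,z),3))
s=env.get_state();print(s['time'],s['ee_pos'],s['tool_rot'],s['force'],s['opening'],env.nose_length)
E
```

```text
top grip 0.67 [277.  182.9] [ 0.46  -0.072  0.172]
top trigger_pin 0.25 [247.7 184.1] [0.476 0.026 0.063]
top trigger_grip 0.63 [263.8 180.5] [ 0.468 -0.029  0.17 ]
top trigger_grip 0.34 [268.6 186.3] [ 0.463 -0.046  0.095]
top far_jaw 0.61 [203.9 173.6] [0.508 0.177 0.086]
top pad_face 0.39 [208.7 179.5] [0.497 0.168 0.038]
top near_pad 0.73 [206.8 174.9] [0.512 0.173 0.048]
top near_pad 0.72 [287.6 172.8] [ 0.511 -0.112  0.091]
top half_near 0.74 [334.2 259.4] [ 0.218 -0.278  0.019]
top half_near 0.73 [244.1 187.3] [0.47  0.04  0.036]
top half_far 0.92 [226.2 181.2] [0.492 0.105 0.035]
top half_far 0.17 [200.1 173.7] [0.508 0.191 0.085]
top glue 0.68 [290.5 173.1] [ 0.509 -0.121  0.094]
top offcut 0.47 [275.5 208.9] [ 0.392 -0.072  0.041]
side grip 0.73 [263.7 190.9] [ 0.454 -0.078  0.142]
side trigger_pin 0.62 [258.6 213.2] [ 0.447 -0.064  0.054]
side trigger_pin 0.55 [246. 204.] [0.462 0.012 0.034]
side trigger_grip 0.58 [255.9 180.1] [ 0.468 -0.03   0.146]
side far_jaw 0.7 [221.3 165.7] [0.5   0.18  0.074]
side pad_face 0.6 [227.3 177.9] [0.511 0.166 0.025]
side pad_face 0.39 [182.1 153.2] [0.482 0.394 0.028]
side half_near 0.93 [247.3 313.9] [ 0.211 -0.285  0.015]
side half_near 0.67 [244.8 204. ] [0.457 0.012 0.036]
side half_far 0.7 [265.  187.5] [ 0.45  -0.088  0.161]
side half_far 0.68 [233.9 190.5] [0.477 0.089 0.034]
side glue 0.6 [287.7 219.9] [ 0.507 -0.125  0.032]
side offcut 0.49 [241.5 229.9] [ 0.387 -0.055  0.018]
1.1 [0.23691846 0.57836603 0.30394385] [65.86484186 89.99755391 43.59060753] [-0.33840931 -0.66394244 -0.86416218] 0.9984504947932318 0.0726
```

```bash
python3 - <<'E'
import cv2
for c,(x0,y0) in {'top':(180,130),'side':(160,130)}.items():
    im=cv2.imread(f'pics/{c}0.png'); cv2.imwrite(f'pics/{c}0z.png',cv2.resize(im[y0:y0+110,x0:x0+150],None,fx=5,fy=5,interpolation=2))
E
```

```text
(no output)
```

View pics/top0.png

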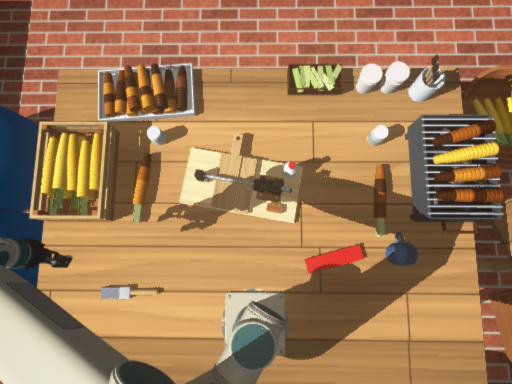

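View pics/side0.png

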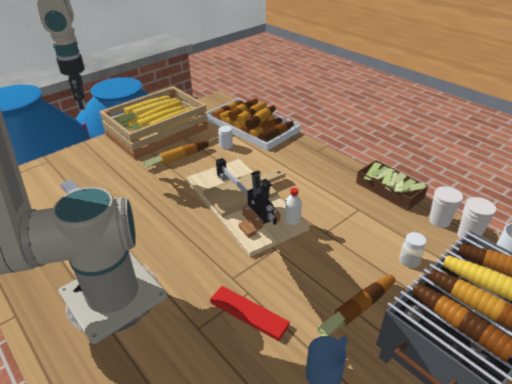

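View pics/top0z.png

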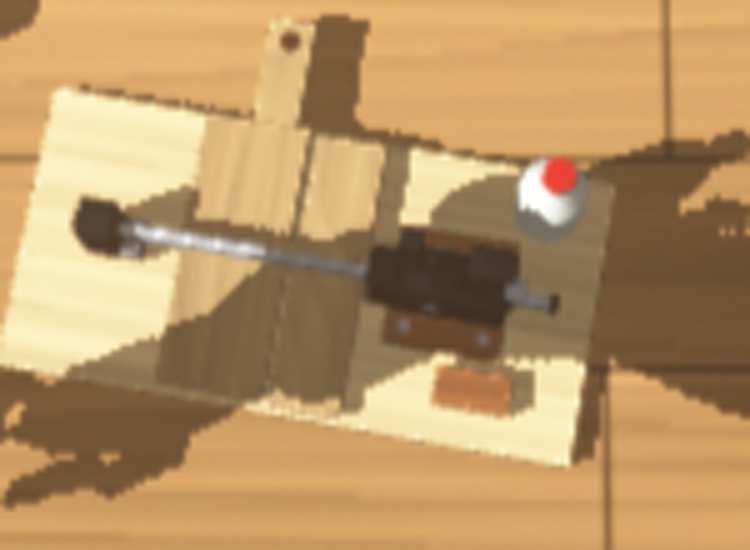

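View pics/side0z.png

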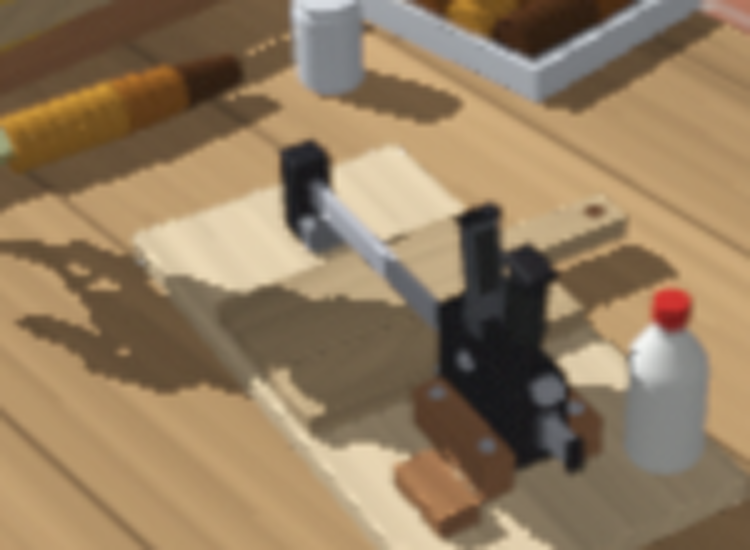

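```bash
python3 - <<'E'
from h import *
im,d=env.snapshot('top'); p=env.camera_params('top'); print(p['fx'],np.round(p['view'],3))
H,W=d.shape; vv,uu=np.mgrid[:H,:W]
c=np.stack([(uu-p['cx'])/p['fx']*d,(vv-p['cy'])/p['fy']*d,d,np.ones_like(d)],-1)
w=(c@np.linalg.inv(p['view']).T)[...,:3]
reg=(uu>170)&(uu<320)&(vv>135)&(vv<235)&(d>0)
m=reg&(w[...,2]>.010)&(w[...,2]<.024)
m=cv2.morphologyEx(m.astype(np.uint8),cv2.MORPH_OPEN,np.ones((3,3)))
m2=reg&(w[...,2]>.010)
m2=cv2.morphologyEx(m2.astype(np.uint8),cv2.MORPH_OPEN,np.ones((11,11)))
pts=w[m2>0][:,:2].astype(np.float32)
print(len(pts),cv2.minAreaRect(pts))
(cx,cy),(a,b),an=cv2.minAreaRect(pts)
# high points
hi=reg&(w[...,2]>.125)
for q,uvw in zip(w[hi],zip(uu[hi],vv[hi])): print(uvw,np.round(q,3))
j=reg&(w[...,2]>.075)&(w[...,2]<.1)&(w[...,1]>.12); print('jaw',w[j].mean(0),j.sum(), np.ptp(w[j],axis=0))
for a,b in [((192,147.6),0),((302.4,166.6),0),((294,223),0)]: print(ray_at_z('top',*a,.018))
E
```

```text
350.8796506867707 [[ 0.008 -1.    -0.021  0.003]
 [-0.987 -0.005 -0.158  0.444]
 [ 0.158  0.022 -0.987  1.217]
 [ 0.     0.     0.     1.   ]]
6299 ((0.4838092625141144, 0.05204625427722931), (0.42005524039268494, 0.21065182983875275), 80.17802429199219)
(np.int64(290), np.int64(162)) [ 0.539 -0.117  0.13 ]
(np.int64(291), np.int64(162)) [ 0.539 -0.12   0.132]
(np.int64(292), np.int64(162)) [ 0.539 -0.124  0.129]
(np.int64(293), np.int64(162)) [ 0.538 -0.127  0.134]
(np.int64(289), np.int64(163)) [ 0.535 -0.113  0.133]
(np.int64(290), np.int64(163)) [ 0.535 -0.117  0.133]
(np.int64(291), np.int64(163)) [ 0.534 -0.12   0.137]
(np.int64(292), np.int64(163)) [ 0.534 -0.123  0.136]
(np.int64(293), np.int64(163)) [ 0.535 -0.127  0.134]
(np.int64(294), np.int64(163)) [ 0.534 -0.13   0.135]
(np.int64(289), np.int64(164)) [ 0.53  -0.113  0.137]
(np.int64(290), np.int64(164)) [ 0.531 -0.117  0.135]
(np.int64(291), np.int64(164)) [ 0.531 -0.12   0.136]
(np.int64(292), np.int64(164)) [ 0.532 -0.124  0.129]
(np.int64(293), np.int64(164)) [ 0.532 -0.127  0.132]
(np.int64(294), np.int64(164)) [ 0.
[... 8146 characters left out ...]
6)) [ 0.451 -0.078  0.163]
(np.int64(280), np.int64(186)) [ 0.45  -0.081  0.168]
(np.int64(281), np.int64(186)) [ 0.451 -0.085  0.165]
(np.int64(282), np.int64(186)) [ 0.45  -0.088  0.171]
(np.int64(274), np.int64(187)) [ 0.454 -0.064  0.131]
(np.int64(275), np.int64(187)) [ 0.454 -0.067  0.132]
(np.int64(276), np.int64(187)) [ 0.453 -0.07   0.135]
(np.int64(277), np.int64(187)) [ 0.453 -0.073  0.137]
(np.int64(278), np.int64(187)) [ 0.452 -0.076  0.143]
(np.int64(279), np.int64(187)) [ 0.452 -0.079  0.144]
jaw [0.50748624 0.19497905 0.0852918 ] 71 [0.03215354 0.02759996 0.01545767]
[0.62160111 0.2361652  0.018     ]
[ 0.55061897 -0.17150431  0.018     ]
[ 0.34434451 -0.13882342  0.018     ]
```

Call:
step_arm(
  rows=[
    [0.12,-0.3,0,0,0,-0.68],
    [0.12,-0.3,0,0,0,-0.68],
    [0.12,-0.3,0,0,0,-0.68],
    [0.12,-0.3,0,0,0,-0.68],
    [0.2335,-0.6028,0,0,0,-1.3535],
    [0.2335,-0.6028,0,0,0,-1.3535],
    [0.2335,-0.6028,0,0,0,-1.3535],
    [0.2335,-0.6028,0,0,0,-1.3535],
  ],
  grip=1,
)

```text
time: 2.15
ee_pos: [0.419, 0.1106, 0.3044]
tool_rot: [110.2, 89.9, 10.2]
force: [0.4, -0.6, -0.1]
opening: 0.997
```

Call:
step_arm(
  rows=[
    [0,0,0,0,0,0],
  ],
)

```text
time: 2.28
ee_pos: [0.4199, 0.1089, 0.3043]
tool_rot: [77.2, 89.9, -23.1]
force: [-0.6, 0.6, 0.7]
opening: 1.002
```

Call:
step_arm(
  rows=[
    [0.0506,-0.1337,-0.0,0,0,0],
    [0.0506,-0.1337,-0.0,0,0,0],
    [0.0506,-0.1337,-0.0,0,0,0],
    [0.0506,-0.1337,-0.0,0,0,0],
  ],
)

```text
time: 2.78
ee_pos: [0.4692, -0.021, 0.3038]
tool_rot: [-136.9, 89.9, 123.3]
force: [-0.7, 0.2, -0.3]
opening: 0.996
```

```bash
cat >> h.py <<'E'
from scipy.spatial.transform import Rotation as Ro
O=np.array([0.4659,-0.0514,0]); PSI=80.18
RR=Ro.from_euler('z',PSI,degrees=True).as_matrix()
def pose():
    s=env.get_state(); T=np.eye(4); T[:3,:3]=Ro.from_euler('xyz',s['tool_rot'],degrees=True).as_matrix(); T[:3,3]=s['ee_pos']; return s,T
def wcloud(d,T):
    p=env.camera_params('wrist'); H,W=d.shape; vv,uu=np.mgrid[:H,:W]
    c=np.stack([(uu-p['cx'])/p['fx']*d,(vv-p['cy'])/p['fy']*d,d,np.ones_like(d)],-1)
    return (c@(T@p['mount']).T)[...,:3]
def rig(w): return (w-O)@RR
E
python3 - <<'E'
from h import *
s,T=pose(); im,d=save('wrist','w1.png'); print(s['ee_pos'],s['tool_rot'],s['time'],s['q'])
w=rig(wcloud(d,T)); np.save('w1.npy',w)
p=env.camera_params('wrist');print(p['fx'],np.round(p['mount'],3))
for n in ['trigger_grip','grip','far_jaw','pad_face']:
    for r in env.tip_of(n,'wrist')[:1]:
        u,v=map(int,r['xy']);print(n,r['conf'],u,v,np.round(w[v,u],4))
z=w[...,2]; m=(z>.155)&(z<.185)&(d>0)&(np.abs(w[...,1])<.03)
n,l,st,ce=cv2.connectedComponentsWithStats(m.astype(np.uint8))
for i in range(1,n):
    if st[i,4]>100:
        q=w[l==i]; print(st[i],np.percentile(q,2,axis=0).round(4),np.percentile(q,98,axis=0).round(4))
E
```

```text
[ 0.46918853 -0.020976    0.30381971] [-136.88599739   89.94144143  123.25756688] 2.775 [-1.04733179e+01 -3.05182782e-02 -1.99332965e+01  7.01377017e+01
  4.23141073e-02  8.93831029e+01]
313.84863294600746 [[-0.001 -0.3    0.954 -0.07 ]
 [ 1.    -0.002  0.     0.001]
 [ 0.002  0.954  0.3   -0.077]
 [ 0.     0.     0.     1.   ]]
trigger_grip 0.77 254 194 [0.0349 0.0008 0.1582]
grip 0.56 255 260 [-0.0116  0.0002  0.1708]
[238 192  41  23 845] [ 0.0241 -0.0151  0.1572] [0.0371 0.0113 0.1709]
[ 244  249   28   41 1054] [-0.0386 -0.0117  0.1571] [-0.0089  0.0084  0.1713]
```

View pics/w1.png

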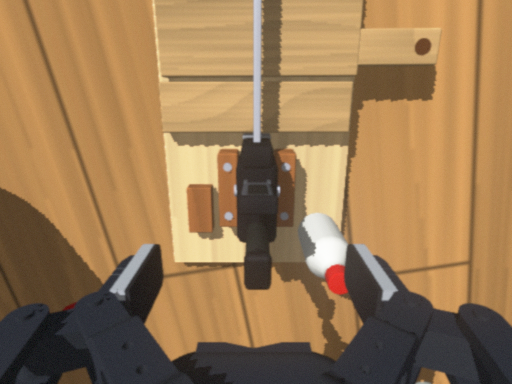

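Call:
step_arm(
  rows=[
    [0.003,0.01,-0.04,-0.13,0.0226,0],
    [0.003,0.01,-0.04,-0.13,0.0226,0],
    [0.003,0.01,-0.04,-0.13,0.0226,0],
  ],
)

```text
time: 3.4
ee_pos: [0.472, -0.0106, 0.2645]
tool_rot: [-0.0, 82.5, -99.7]
force: [0.5, 0.3, 1.6]
opening: 1.0
```

```bash
cat > st.py <<'E'
from h import *
s,T=pose(); R=RR.T@T[:3,:3]
print('t',s['time'],'tcp rig',(rig(T[:3,3])*1000).round(2),'grasp',(rig(T[:3,3]+.054*T[:3,0])*1000).round(2),'toolx',R[:,0].round(3),'tooly',R[:,1].round(3),'F rig',(RR.T@np.array(s['force'])).round(2),'open',round(s['opening'],3))
E
python3 st.py
```

```text
t 3.4 tcp rig [ 41.27   0.91 264.47] grasp [ 34.22   0.9  210.94] toolx [-0.131 -0.    -0.991] tooly [ 0.001 -1.    -0.   ] F rig [ 0.4  -0.47  1.62] open 1.0
```

Call:
step_arm(
  rows=[
    [0.0013,-0.0035,-0.04,0,0,0],
    [0.0013,-0.0035,-0.064,0,0,0],
    [0.0013,-0.0035,-0.064,0,0,0],
    [0.0013,-0.0035,-0.064,0,0,0],
  ],
)

```text
time: 3.9
ee_pos: [0.4745, -0.0152, 0.2017]
tool_rot: [1.2, 82.5, -98.6]
force: [-0.4, -0.4, 0.2]
opening: 0.999
```

```bash
python3 st.py; python3 - <<'E'
from h import *
s,T=pose(); im,d=save('wrist','w2.png'); save('top','t2.png');save('side','s2.png')
w=rig(wcloud(d,T)); np.save('w2.npy',w)
a=cv2.imread('pics/t2.png')[120:240,160:320];b=cv2.imread('pics/s2.png')[120:240,160:320]
cv2.imwrite('pics/ts2.png',cv2.resize(np.vstack([a,b]),None,fx=2.5*1,fy=2.5,interpolation=2))
E
```

```text
t 3.9 tcp rig [ 37.19  -2.32 201.71] grasp [ 30.11  -2.46 148.17] toolx [-0.131 -0.003 -0.991] tooly [-0.001 -1.     0.003] F rig [-0.49  0.36  0.22] open 0.999
```

View pics/w2.png

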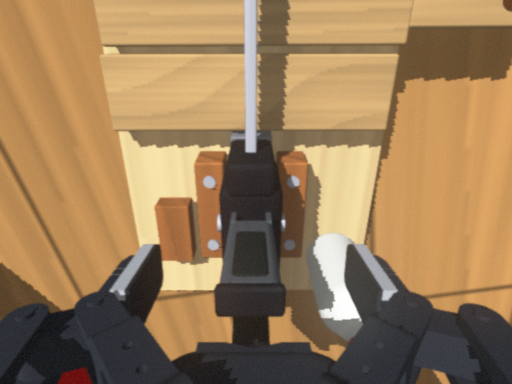

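View pics/ts2.png

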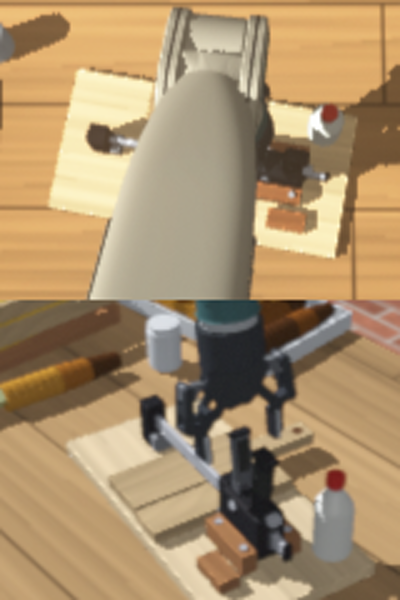

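Call:
step_arm(
  rows=[
    [0,0,0,0,0,0],
    [0,0,0,0,0,0],
    [0,0,0,0,0,0],
    [0,0,0,0,0,0],
    [0,0,0,0,0,0],
    [0,0,0,0,0,0],
  ],
  grip=0,
)

```text
time: 4.8
ee_pos: [0.4733, -0.0146, 0.2001]
tool_rot: [-0.1, 82.4, -99.9]
force: [-0.3, 1.4, 2.6]
opening: 0.298
```

```bash
python3 st.py; python3 - <<'E'
from h import *
s,T=pose(); im,d=save('wrist','w3.png'); 
E
```

```text
t 4.8 tcp rig [ 37.48  -1.07 200.09] grasp [ 30.38  -1.07 146.56] toolx [-0.131  0.    -0.991] tooly [-0. -1. -0.] F rig [1.3  0.53 2.58] open 0.298
```

View pics/w3.png

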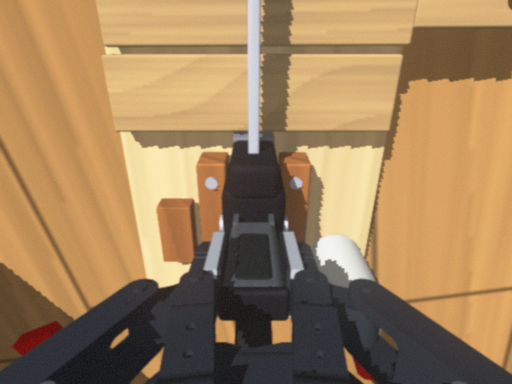

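Call:
step_arm(
  rows=[
    [-0.0017,-0.01,0.0012,0.0591,-0.0102,0],
    [-0.0034,-0.0198,0.0018,0.1182,-0.0205,0],
    [-0.0052,-0.0297,0.0018,0.1774,-0.0307,0],
    [-0.0069,-0.0396,0.0013,0.2365,-0.0409,0],
    [-0.0069,-0.0396,0.0013,0.2365,-0.0409,0],
  ],
)

```text
time: 5.48
ee_pos: [0.4665, -0.0538, 0.2013]
tool_rot: [-180.0, 83.6, 80.2]
force: [0.0, 4.9, 4.0]
opening: 0.294
```

```bash
cat > jaw.py <<'E'
from h import *
import sys
tag=sys.argv[1]
s,T=pose(); im,dw=save('wrist',f'w_{tag}.png')
def proj(cam,P):
    p=env.camera_params(cam); c=(p['view']@np.append(O+RR@P,1))[:3]; return np.array([c[0]/c[2]*p['fx']+p['cx'],c[1]/c[2]*p['fy']+p['cy']])
for cam in ['top','side']:
    im,d=save(cam,f'{cam}_{tag}.png')
    ref=cv2.cvtColor(cv2.imread(f'pics/{cam}0.png'),cv2.COLOR_BGR2GRAY).astype(np.float32)
    cur=cv2.cvtColor(cv2.imread(f'pics/{cam}_{tag}.png'),cv2.COLOR_BGR2GRAY).astype(np.float32)
    # dark mask (jaw block) centroid-weighted correlation, 1-D shift
    x0=.2498
    corners=np.array([proj(cam,np.array([x0+a,b,z])) for a in(-.014,.014) for b in(-.015,.015) for z in(.04,.085)])
    lo=np.floor(corners.min(0)).astype(int)-1; hi=np.ceil(corners.max(0)).astype(int)+2
    R=ref[lo[1]:hi[1],lo[0]:hi[0]]; yy,xx=np.mgrid[lo[1]:hi[1],lo[0]:hi[0]].astype(np.float32)
    best=[]
    for t in np.arange(-.004,.056,.0002):
        dp=proj(cam,np.array([x0-t,0,.07]))-proj(cam,np.array([x0,0,.07]))
        C=cv2.remap(cur,(xx+dp[0]).astype(np.float32),(yy+dp[1]).astype(np.float32),cv2.INTER_CUBIC)
        wgt=np.where(R<70,1,0.0) ; wgt=cv2.dilate(wgt,np.ones((3,3)))
        e=(wgt*np.minimum(np.abs(R-C),60)).sum()/wgt.sum(); best.append((e,t))
    best.sort(); print(cam,'travel mm',round(best[0][1]*1000,1),'err',round(float(best[0][0]),1),[round(b[1]*1000,1) for b in best[1:5]])
    ds=[r for r in env.tip_of('far_jaw',cam)[:2]]
    print('  net far_jaw',[ (round(r['conf'],2),np.round(r['xy'],1)) for r in ds])
    u=proj(cam,np.array([x0-.02,0,.05])).astype(int); cr=cv2.imread(f'pics/{cam}_{tag}.png')[u[1]-30:u[1]+30,u[0]-40:u[0]+40]
    cv2.imwrite(f'pics/{cam}_{tag}z.png',cv2.resize(cr,None,fx=5,fy=5,interpolation=2))
a=cv2.imread(f'pics/top_{tag}z.png');b=cv2.imread(f'pics/side_{tag}z.png'); cv2.imwrite(f'pics/z_{tag}.png',np.hstack([a,b]))
E
python3 st.py; python3 jaw.py a
```

```text
t 5.475 tcp rig [ -2.29  -1.02 201.3 ] grasp [  3.77  -1.02 147.64] toolx [ 0.112 -0.    -0.994] tooly [-0.001 -1.    -0.   ] F rig [4.87 0.81 3.99] open 0.294
top travel mm 8.0 err 5.6 [np.float64(8.2), np.float64(8.4), np.float64(7.8), np.float64(8.6)]
  net far_jaw [(0.8, array([203.4, 173.9]))]
side travel mm 8.4 err 5.0 [np.float64(8.2), np.float64(8.6), np.float64(8.0), np.float64(8.8)]
  net far_jaw [(0.95, array([223.6, 165.8]))]
```

View pics/z_a.png

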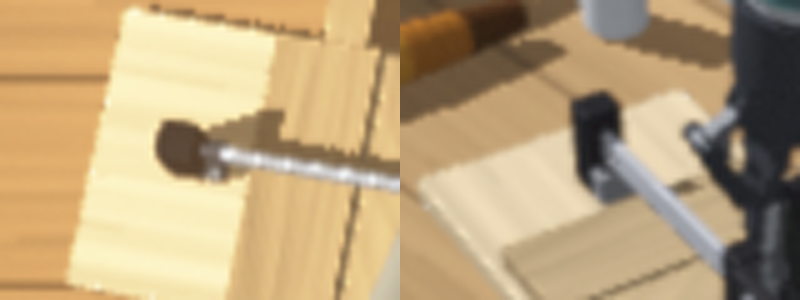

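View pics/w_a.png

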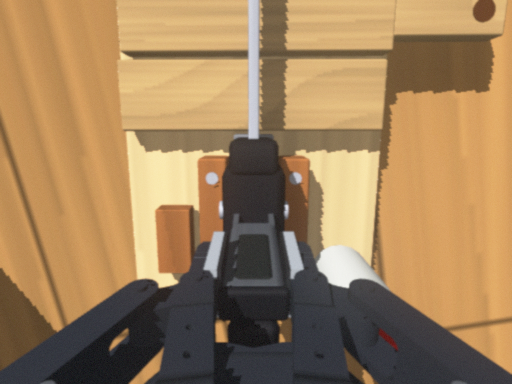

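Call:
step_arm(
  rows=[
    [0.0035,0.0198,0.0005,-0.1183,0.0204,0],
    [0.0069,0.0396,-0.0013,-0.2365,0.0409,0],
    [0.0069,0.0396,-0.0013,-0.2365,0.0409,0],
    [0.0052,0.0296,-0.0001,-0.1774,0.0307,0],
    [0.0035,0.0198,0.0005,-0.1183,0.0204,0],
    [0.0017,0.0099,0.0005,-0.0591,0.0102,0],
    [0,0,0,0,0,0],
    [0,0,0,0,0,0],
  ],
)

```text
time: 6.72
ee_pos: [0.4664, -0.0541, 0.2012]
tool_rot: [-180.0, 83.6, 80.2]
force: [1.1, 6.2, 2.6]
opening: 0.296
```

```bash
python3 st.py; python3 jaw.py b
```

```text
t 6.725 tcp rig [ -2.54  -1.   201.16] grasp [  3.52  -1.   147.5 ] toolx [ 0.112 -0.    -0.994] tooly [-0.001 -1.    -0.   ] F rig [ 6.34 -0.05  2.56] open 0.296
top travel mm 18.8 err 6.1 [np.float64(18.6), np.float64(18.2), np.float64(18.4), np.float64(19.0)]
  net far_jaw [(0.62, array([204.3, 175.7])), (0.62, array([212.8, 178.5]))]
side travel mm 19.0 err 6.1 [np.float64(19.2), np.float64(18.8), np.float64(19.4), np.float64(18.6)]
  net far_jaw [(0.83, array([226.7, 169.2]))]
```

View pics/z_b.png

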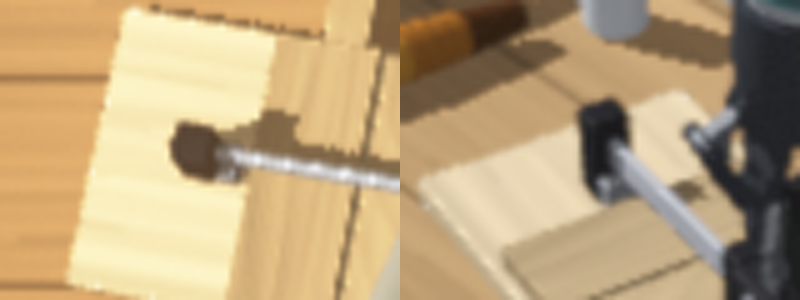

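```bash
cat > edges.py <<'E'
from h import *
import sys
# column scan in wrist image, ray-cast to wood top z=.036
def edges(tag,cols):
    s,T=pose(); p=env.camera_params('wrist'); M=T@p['mount']
    g=cv2.cvtColor(cv2.imread(f'pics/{tag}.png'),cv2.COLOR_BGR2GRAY).astype(float)
    for c in cols:
        prof=g[:,c-4:c+5].mean(1)
        out=[]
        for v in range(0,150):
            r=M[:3,:3]@np.array([(c-p['cx'])/p['fx'],(v-p['cy'])/p['fy'],1]); t=(.036-M[2,3])/r[2]; P=rig(M[:3,3]+t*r)
            out.append((v,round(P[0]*1000,1),round(P[1]*1000,1),int(prof[v])))
        gr=np.abs(np.diff(prof[:150]))
        idx=[i for i in range(1,148) if gr[i]>12 and gr[i]>=gr[i-1] and gr[i]>gr[i+1]]
        print(c,[(i,out[i][1],out[i][3],out[i+1][3]) for i in idx],'top',out[0][1:3])
edges(sys.argv[1],[170,200,230,300,340])
E
python3 edges.py w_b
```

```text
170 [(49, np.float64(121.4), 159, 125), (58, np.float64(115.2), 138, 178), (128, np.float64(65.1), 161, 123)] top (np.float64(153.8), np.float64(56.9))
200 [(49, np.float64(121.3), 154, 121), (58, np.float64(115.2), 142, 184), (128, np.float64(65.0), 157, 121)] top (np.float64(153.8), np.float64(35.7))
230 [(49, np.float64(121.3), 148, 114), (58, np.float64(115.2), 148, 191), (128, np.float64(65.0), 149, 112), (130, np.float64(63.5), 99, 115)] top (np.float64(153.7), np.float64(14.5))
300 [(49, np.float64(121.3), 135, 102), (55, np.float64(117.2), 92, 110), (58, np.float64(115.1), 145, 190), (128, np.float64(64.9), 146, 112)] top (np.float64(153.7), np.float64(-34.9))
340 [(48, np.float64(121.9), 163, 130), (55, np.float64(117.1), 97, 114), (58, np.float64(115.1), 151, 195), (128, np.float64(64.9), 140, 109)] top (np.float64(153.7), np.float64(-63.1))
```

View pics/w_b.png

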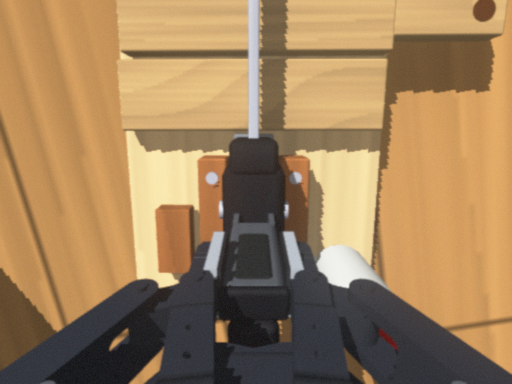

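Call:
step_arm(
  rows=[
    [0.0035,0.0198,0.0005,-0.1183,0.0204,0],
    [0.0069,0.0396,-0.0013,-0.2365,0.0409,0],
    [0.0069,0.0396,-0.0013,-0.2365,0.0409,0],
    [0.0052,0.0296,-0.0001,-0.1774,0.0307,0],
    [0.0035,0.0198,0.0005,-0.1183,0.0204,0],
    [0.0017,0.0099,0.0005,-0.0591,0.0102,0],
    [0,0,0,0,0,0],
    [0,0,0,0,0,0],
  ],
)

```text
time: 7.98
ee_pos: [0.4664, -0.0539, 0.2011]
tool_rot: [179.8, 83.4, 80.0]
force: [1.3, 7.1, 2.2]
opening: 0.292
```

```bash
python3 st.py; python3 jaw.py c; python3 edges.py w_c
```

```text
t 7.975 tcp rig [ -2.39  -0.95 201.09] grasp [  3.83  -0.97 147.45] toolx [ 0.115 -0.    -0.993] tooly [-0.001 -1.     0.   ] F rig [ 7.19 -0.07  2.23] open 0.292
top travel mm 29.2 err 8.2 [np.float64(29.0), np.float64(28.6), np.float64(28.8), np.float64(29.4)]
  net far_jaw [(0.72, array([207.9, 173.3]))]
side travel mm 29.0 err 6.8 [np.float64(28.8), np.float64(29.2), np.float64(28.6), np.float64(29.4)]
  net far_jaw [(0.62, array([223.4, 168.2]))]
170 [(55, np.float64(117.9), 135, 101), (59, np.float64(115.2), 111, 167), (129, np.float64(64.9), 153, 118)] top (np.float64(154.5), np.float64(56.9))
200 [(54, np.float64(118.6), 165, 132), (59, np.float64(115.2), 116, 172), (129, np.float64(64.9), 149, 116), (131, np.float64(63.4), 102, 116)] top (np.float64(154.5), np.float64(35.7))
230 [(54, np.float64(118.6), 161, 128), (59, np.float64(115.1), 127, 187), (129, np.float64(64.9), 142, 108), (131, np.float64(63.4), 100, 117)] top (np.float64(154.5), np.float64(14.5))
300 [(54, np.float64(118.5), 154, 120), (59, np.float64(115.1), 128, 188), (129, np.float64(64.8), 145, 109)] top (np.float64(154.5), np.float64(-35.0))
340 [(54, np.float64(118.5), 156, 121), (59, np.float64(115.1), 131, 192), (129, np.float64(64.8), 138, 106)] top (np.float64(154.4), np.float64(-63.3))
```

View pics/z_c.png

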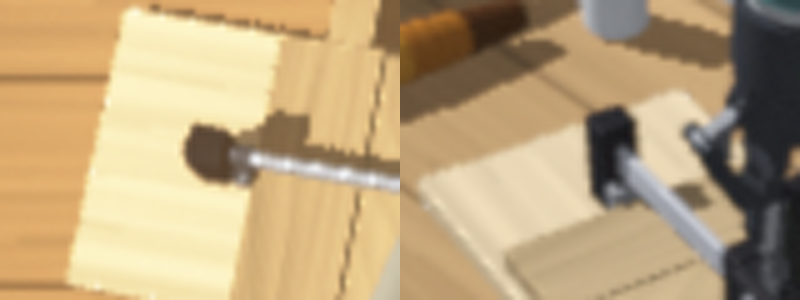

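View pics/w_c.png

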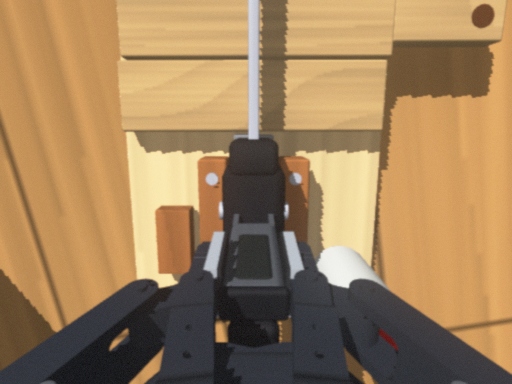

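Call:
step_arm(
  rows=[
    [0.0035,0.0198,0.0005,-0.1183,0.0204,0],
    [0.0069,0.0396,-0.0013,-0.2365,0.0409,0],
    [0.0069,0.0396,-0.0013,-0.2365,0.0409,0],
    [0.0052,0.0296,-0.0001,-0.1774,0.0307,0],
    [0.0035,0.0198,0.0005,-0.1183,0.0204,0],
    [0.0026,0.0149,0.0006,-0.0887,0.0154,0],
    [0.0026,0.0149,0.0006,-0.0887,0.0154,0],
  ],
)

```text
time: 9.1
ee_pos: [0.4691, -0.0388, 0.2017]
tool_rot: [179.6, 88.5, 79.7]
force: [1.2, 7.5, 0.4]
opening: 0.293
```

```bash
python3 st.py; python3 jaw.py d; python3 edges.py w_d
```

```text
t 9.1 tcp rig [ 12.94  -1.   201.72] grasp [ 14.4   -1.01 147.74] toolx [ 0.027 -0.    -1.   ] tooly [-0. -1.  0.] F rig [7.6  0.11 0.4 ] open 0.293
top travel mm 35.0 err 6.5 [np.float64(35.2), np.float64(35.4), np.float64(34.8), np.float64(35.6)]
  net far_jaw [(0.67, array([211.2, 177. ]))]
side travel mm 35.2 err 7.0 [np.float64(35.4), np.float64(35.0), np.float64(35.6), np.float64(34.8)]
  net far_jaw [(0.69, array([224.4, 171.9])), (0.53, array([183.7, 157.3]))]
170 [(59, np.float64(114.5), 166, 133), (62, np.float64(112.5), 135, 195), (133, np.float64(62.9), 171, 134)] top (np.float64(151.4), np.float64(54.0))
200 [(59, np.float64(114.4), 167, 132), (62, np.float64(112.5), 146, 197), (133, np.float64(62.8), 170, 133)] top (np.float64(151.3), np.float64(33.9))
230 [(59, np.float64(114.4), 164, 131), (62, np.float64(112.5), 144, 192), (133, np.float64(62.8), 166, 129)] top (np.float64(151.3), np.float64(13.8))
300 [(59, np.float64(114.4), 164, 132), (62, np.float64(112.4), 144, 190), (133, np.float64(62.7), 168, 134)] top (np.float64(151.3), np.float64(-33.3))
340 [(59, np.float64(114.4), 168, 135), (62, np.float64(112.4), 141, 194), (133, np.float64(62.7), 163, 132)] top (np.float64(151.3), np.float64(-60.2))
```

View pics/z_d.png

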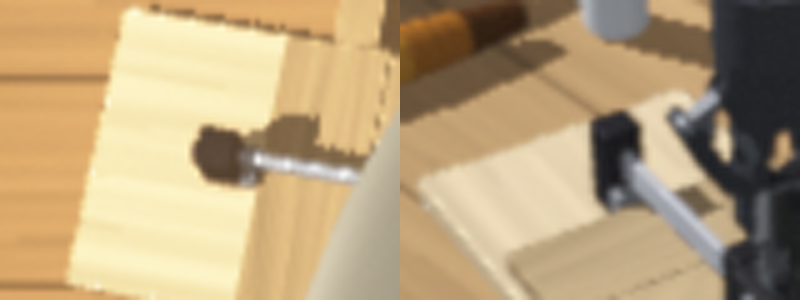

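View pics/w_d.png

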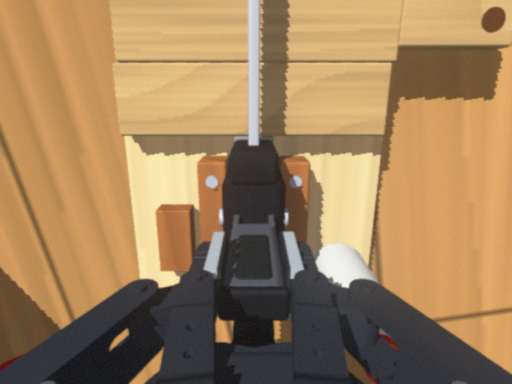

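```bash
python3 - <<'E'
import cv2,numpy as np
o=[cv2.resize(cv2.imread(f'pics/w_{t}.png')[120:165,195:315],None,fx=6,fy=6,interpolation=0) for t in 'cd']
cv2.imwrite('pics/cmp.png',np.vstack(o))
E
```

View pics/cmp.png

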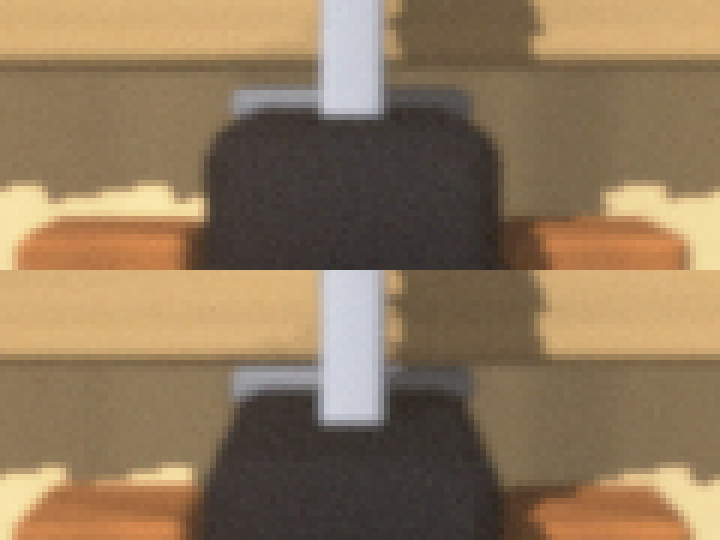

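```bash
cat > fit.py <<'E'
from h import *
import sys
def proj(cam,P):
    p=env.camera_params(cam); c=(p['view']@np.append(O+RR@np.array(P,float),1))[:3]; return np.array([c[0]/c[2]*p['fx']+p['cx'],c[1]/c[2]*p['fy']+p['cy']])
for cam in ['top','side']:
    C=-(env.camera_params(cam)['view'][:3,:3].T@env.camera_params(cam)['view'][:3,3]); print(cam,'cam in rig',rig(C).round(3))
    for tag in sys.argv[1:]:
        f=f'pics/{cam}0.png' if tag=='0' else f'pics/{cam}_{tag}.png'
        g=cv2.cvtColor(cv2.imread(f),cv2.COLOR_BGR2GRAY).astype(np.float32)
        def prof(xs,y,z):
            uv=np.array([proj(cam,(x,y,z)) for x in xs],np.float32)
            return cv2.remap(g,uv[None,:,0].copy(),uv[None,:,1].copy(),cv2.INTER_LINEAR)[0]
        def edge(x0,x1,y,z,sgn):
            xs=np.arange(x0,x1,.0005); P=cv2.GaussianBlur(prof(xs,y,z)[None],(1,1),0)[0]
            # mid-level crossing
            d=np.convolve(P,np.r_[np.ones(8),-np.ones(8)]/8,'same')[8:-8]*sgn; i=d.argmax()+8
            lo=np.median(P[max(0,i-14):i-7]);hi=np.median(P[i+7:i+14]);mid=(lo+hi)/2
            k=[j for j in range(max(1,i-7),min(len(P),i+7)) if (P[j-1]-mid)*(P[j]-mid)<=0]
            return xs[k[len(k)//2]]*1000 if k else np.nan
        jf=np.nanmean([edge(.205,.275,y,.084,1) for y in(-.006,-.003,0,.003,.006)])
        be=[np.round(edge(.295,.335,y,.018,-1),1) for y in(-.09,-.06,-.03,0,.03,.06,.09)]
        wf=[np.round(edge(.180,.215,y,.036,1),1) for y in(-.08,-.06,-.04,.04,.06,.08)]
        print(tag,'jaw back edge',round(jf,2),'board end(315)',be,'wood far edge',wf)
E
python3 fit.py 0 a b c d
```

```text
top cam in rig [-0.007  0.221  1.272]
0 jaw back edge 266.5 board end(315) [np.float64(316.5), np.float64(316.5), np.float64(315.5), np.float64(316.5), np.float64(317.0), np.float64(315.0), np.float64(316.0)] wood far edge [np.float64(197.5), np.float64(196.5), np.float64(207.5), np.float64(196.5), np.float64(196.5), np.float64(197.0)]Traceback (most recent call last):
  File "fit.py", line 22, in <module>
    wf=[np.round(edge(.180,.215,y,.036,1),1) for y in(-.08,-.06,-.04,.04,.06,.08)]
                 ~~~~^^^^^^^^^^^^^^^^^^^^
  File "fit.py", line 14, in edge
    xs=np.arange(x0,x1,.0005); P=cv2.GaussianBlur(prof(xs,y,z)[None],(1,1),0)[0]
                                                  ~~~~^^^^^^^^
  File "fit.py", line 11, in prof
    uv=np.array([proj(cam,(x,y,z)) for x in xs],np.float32)
                 ~~~~^^^^^^^^^^^^^
  File "fit.py", line 4, in proj
    p=env.camera_params(cam); c=(p['view']@np.append(O+RR@np.array(P,float),1))[:3]; return np.array([c[0]/c[2]*p['fx']+p['cx'],c[1]/c[2]*p['fy']+p['cy']])
ValueError: time passes only in moves, steps and waits
```

```bash
sed -i "s/^import sys/import sys\nCP={c:env.camera_params(c) for c in('top','side')}/; s/env.camera_params(cam)/CP[cam]/g" fit.py jaw.py
python3 fit.py 0 a b c d; python3 st.py
```

```text
top cam in rig [-0.007  0.221  1.272]
0 jaw back edge 266.5 board end(315) [np.float64(316.5), np.float64(316.5), np.float64(315.5), np.float64(316.5), np.float64(317.0), np.float64(315.0), np.float64(316.0)] wood far edge [np.float64(197.5), np.float64(196.5), np.float64(207.5), np.float64(196.5), np.float64(196.5), np.float64(197.0)]
a jaw back edge 257.7 board end(315) [np.float64(316.5), np.float64(316.5), np.float64(315.5), np.float64(316.5), np.float64(316.5), np.float64(315.0), np.float64(316.0)] wood far edge [np.float64(197.5), np.float64(196.5), np.float64(201.5), np.float64(196.0), np.float64(196.5), np.float64(196.5)]
b jaw back edge 247.1 board end(315) [np.float64(316.5), np.float64(316.5), np.float64(315.5), np.float64(316.5), np.float64(316.5), np.float64(315.5), np.float64(316.0)] wood far edge [np.float64(197.5), np.float64(196.5), np.float64(197.5), np.float64(196.0), np.float64(196.5), np.float64(196.5)]
c jaw back edge 237.2 board end(315) [np.float64(316.5), np.float64(316.5), np.float64(315.5), np.float64(316.5), np.float64(316.5), np.float64(315.0), np.float64
[... 1434 characters left out ...]
.float64(310.0), np.float64(nan), np.float64(313.5), np.float64(313.5), np.float64(314.5), np.float64(315.5)] wood far edge [np.float64(186.5), np.float64(208.5), np.float64(188.5), np.float64(192.0), np.float64(191.5), np.float64(191.0)]
d jaw back edge 227.4 board end(315) [np.float64(314.0), np.float64(308.5), np.float64(327.0), np.float64(313.5), np.float64(313.5), np.float64(314.5), np.float64(315.5)] wood far edge [np.float64(202.5), np.float64(207.5), np.float64(187.0), np.float64(186.5), np.float64(186.5), np.float64(187.0)]
t 9.35 tcp rig [ 13.21  -1.   201.73] grasp [ 14.6   -1.01 147.75] toolx [ 0.026 -0.    -1.   ] tooly [ 0.001 -1.     0.   ] F rig [ 6.34  1.58 -0.08] open 0.293
```

Call:
step_arm(
  rows=[
    [-0.0005,-0.003,0,0.0178,-0.003,0],
    [-0.001,-0.006,-0.0001,0.0355,-0.0061,0],
    [-0.001,-0.006,-0.0001,0.0355,-0.0061,0],
  ],
)

```text
time: 9.72
ee_pos: [0.4681, -0.0444, 0.2016]
tool_rot: [179.8, 86.4, 80.0]
force: [1.1, 7.9, 1.2]
opening: 0.291
```

```bash
python3 st.py; python3 jaw.py e; python3 edges.py w_e; python3 fit.py d e;python3 - <<'E'
import cv2,numpy as np
o=[cv2.resize(cv2.imread(f'pics/w_{t}.png')[120:165,195:315],None,fx=6,fy=6,interpolation=0) for t in 'de']
cv2.imwrite('pics/cmp2.png',np.vstack(o))
E
```

```text
t 9.725 tcp rig [  7.28  -0.98 201.64] grasp [ 10.67  -1.   147.75] toolx [ 0.063 -0.    -0.998] tooly [ 0.001 -1.     0.   ] F rig [7.98 0.31 1.2 ] open 0.291
top travel mm 36.2 err 7.1 [np.float64(36.0), np.float64(36.4), np.float64(36.6), np.float64(35.8)]
  net far_jaw [(0.61, array([211.3, 173.9])), (0.61, array([374. , 138.1]))]
side travel mm 36.0 err 7.3 [np.float64(36.2), np.float64(35.8), np.float64(36.4), np.float64(36.6)]
  net far_jaw [(0.68, array([227.4, 169.1]))]
170 [(60, np.float64(114.5), 169, 135), (63, np.float64(112.5), 134, 194), (133, np.float64(62.9), 172, 139)] top (np.float64(153.0), np.float64(55.3))
200 [(60, np.float64(114.5), 169, 136), (63, np.float64(112.5), 137, 195), (133, np.float64(62.9), 171, 137)] top (np.float64(153.0), np.float64(34.7))
230 [(60, np.float64(114.5), 167, 134), (63, np.float64(112.4), 135, 189), (133, np.float64(62.9), 168, 134), (136, np.float64(60.6), 110, 123)] top (np.float64(153.0), np.float64(14.1))
300 [(60, np.float64(114.4), 169, 137), (63, np.float64(112.4), 132, 188), (134, np.float64(62.1), 139, 106)] top (np.float64
[... 757 characters left out ...]
.0), np.float64(189.0), np.float64(189.5), np.float64(189.0)]
side cam in rig [-0.816  0.515  0.877]
d jaw back edge 227.4 board end(315) [np.float64(314.0), np.float64(308.5), np.float64(327.0), np.float64(313.5), np.float64(313.5), np.float64(314.5), np.float64(315.5)] wood far edge [np.float64(202.5), np.float64(207.5), np.float64(187.0), np.float64(186.5), np.float64(186.5), np.float64(187.0)]
e jaw back edge 226.3 board end(315) [np.float64(313.5), np.float64(308.5), np.float64(327.0), np.float64(313.5), np.float64(313.5), np.float64(314.5), np.float64(315.5)] wood far edge [np.float64(196.5), np.float64(207.0), np.float64(187.5), np.float64(186.5), np.float64(186.5), np.float64(187.0)]
```

View pics/cmp2.png

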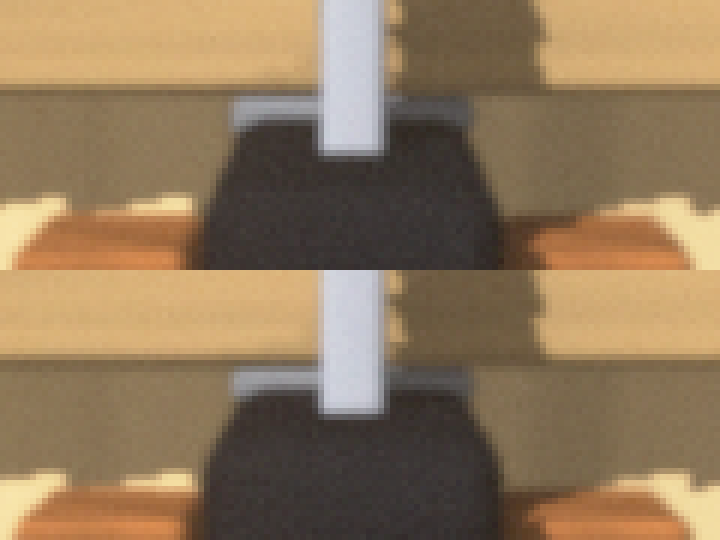

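View pics/z_e.png

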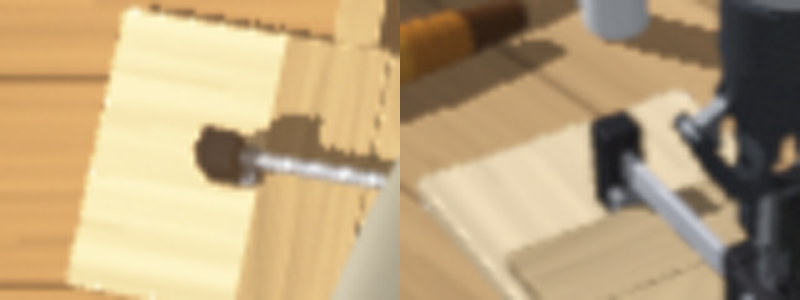

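Call:
step_arm(
  rows=[
    [0,0,0,0,0,0],
    [0,0,0,0,0,0],
    [0,0,0,0,0,0],
    [0,0,0,0,0,0],
  ],
)

```text
time: 10.48
ee_pos: [0.4681, -0.0442, 0.2016]
tool_rot: [179.8, 86.4, 80.0]
force: [1.4, 8.3, 0.5]
opening: 0.293
```

```bash
python3 st.py; python3 jaw.py f; python3 fit.py e f | grep -o "^. jaw back edge [0-9.]*\|wood far.*"; python3 -c "
from station import env
print(env.job_done())"
```

```text
t 10.475 tcp rig [  7.44  -0.97 201.63] grasp [ 10.8   -0.98 147.74] toolx [ 0.062 -0.    -0.998] tooly [ 0.001 -1.     0.   ] F rig [8.41 0.05 0.53] open 0.293
top travel mm 36.2 err 7.0 [np.float64(36.0), np.float64(36.4), np.float64(36.6), np.float64(35.8)]
  net far_jaw [(0.69, array([213.1, 178.9]))]
side travel mm 36.2 err 7.3 [np.float64(36.0), np.float64(36.4), np.float64(35.8), np.float64(36.6)]
  net far_jaw [(0.68, array([227.5, 171.5]))]
e jaw back edge 229.4
wood far edge [np.float64(189.5), np.float64(190.0), np.float64(185.0), np.float64(189.0), np.float64(189.5), np.float64(189.0)]
f jaw back edge 229.4
wood far edge [np.float64(190.0), np.float64(190.0), np.float64(185.0), np.float64(189.0), np.float64(189.5), np.float64(189.0)]
e jaw back edge 226.3
wood far edge [np.float64(196.5), np.float64(207.0), np.float64(187.5), np.float64(186.5), np.float64(186.5), np.float64(187.0)]
f jaw back edge 226.3
wood far edge [np.float64(196.5), np.float64(207.5), np.float64(187.5), np.float64(186.5), np.float64(186.5), np.float64(187.0)]
the job is handed in; nothing more can be done
None
```

I pinched the trigger across its width and pumped three full strokes and one partial one. I then handed the job in at about 10.5 s, with the trigger still held at about 0.19 rad. No verdict was reported.

**Jaw and wood:** The far jaw travelled 36–37 mm. In the last 1.2–1.4 mm of that travel the wood's far edge did not move. The halves showed only a thin, even line between them, and the near half was up against the near pad.

**Pad squash:** I estimate about 3.5–4 mm. This is inferred from jaw and wood edges in the images, not measured directly. The top view gave 3.9 mm and the side view 2.5 mm. A separate gap-and-travel estimate gave 4.4 mm. All three lie inside the 2–6 mm window.

**Hold:** In the last reading before I handed in, nothing had moved and the wrist force was steady at about 8 N.

I did not recheck the other objects' positions at the end, but the arm kept clear of them.

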